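# Hang the sample pail on the spring balance

### The job

Weigh the sample: swing the folded-down wire bail of the lidded steel pail up until it stands upright, without dragging or tipping the pail, then lift the pail by its bail and hang it with the bail in both prongs of the spring balance's hook. Ease the weight on gently, so that the pail neither drops nor springs up when you let go and the balance is never knocked or pulled down to its stop, and leave it hanging still; do not disturb the other things on the table.

Things in the scene. Friction and masses are not known exactly. Their poses are not given: they have to be found in the camera images.
- pail: lidded round steel pail, filled, 0.36 to 0.87 kg with its bail (unknown), rim 100 mm across, foot 76 mm, 82 mm tall. Origin: centre of its underside; z up. Folded down, the bail sticks out to its -x side. It tips or drags if the firmly held bail is led 1 or 2 mm off its arc: a few newtons along the bail's arms suffice, so pinch lightly and go by feel.
- pivot (a point): middle of the bail's pivot line, on the pail's centre line, 70 mm above its underside. The line runs along the pail's y axis; the ears are 57 mm either side.
- grip (a point): centre of the bail's wooden sleeve (12 mm thick, 36 mm long, axis along the pail's y), which turns almost freely on the wire; it moves on a circle of 95 mm radius about the pivot line, 165 mm above the pail's underside when upright. Beside the sleeve the bail is straight bare wire, 5 mm thick, out to 49 mm from the middle. Folded level, the sleeve's surface is 39 mm from the pail's rim.
- bail (a joint): angle of the bail: 0 folded down level towards the pail's -x, pi/2 upright; can go on to 2.8. It starts at 0 to 0.3. The pivots are slightly stiff (0.035 N m): the bail stays where it is left.
- stand: spring balance: a grey foot plate and an upright aluminium column 320 mm tall, fixed to the table. Origin: on the table straight below the hook's seat; z up; the column (50 mm wide) stands 170 mm to its +x side, the hook's cross piece 140 mm, the hook's prongs point to its -x, and the pail comes in from the -x side.
- seat (a point): where the centre of the bail's cross wire comes to rest, half way between the hook's two prongs; 290 mm above the table unloaded, sinks with the hook. The prongs are 8 mm rods parallel to the stand's x, 37 mm to either side of this point, so the fingers fit between them. Each dips here, flat for 12 mm with sloping ends; behind, the prongs run on to the column 22 mm higher.
- tip (a point): half way between the upturned tips of the two prongs (at their ends, on the rods' centre line), 24 mm to the stand's -x side of the seat and 15 mm above it. To pass over the tips the centre of the bail's wire must be more than 22 mm above the seat.
- hook (a joint): how far the hook has sunk, in m: 0 unloaded, stop at 0.105. Spring 110 N/m (about 9 mm for each 100 g), little damping. If let go before (or after) the hook carries just the full weight, the pail drops (or springs up).
- brick: a clay brick 215 x 102 x 65 mm; a bystander, leave it alone. Origin: on its underside.
- half_brick: half a clay brick, 102 x 102 x 65 mm; a bystander, leave it alone. Origin: on its underside.
- hammer: a hammer lying down, about 0.3 m long; a bystander, leave it alone. Origin: on its underside.
- trowel: a bricklayer's trowel lying flat, 0.30 m long; a bystander, leave it alone. Origin: on its underside.
- tape: a black tape measure 65 x 34 x 55 mm high; a bystander, leave it alone. Origin: on its underside.
- tin: a plain steel tin without a bail, 84 mm across, 85 mm tall; a bystander, leave it alone. Origin: on its underside.
- line_block: a small L-shaped wooden line block 90 x 30 x 60 mm; a bystander, leave it alone. Origin: on its underside.

How it is judged (in metres and radians):
On the way, in this order (a step that is already met when the one before it is completed fails the run):
1. the bail is upright (within 0.25 rad) while the pail still stands on the table, not tipped and less than 20 mm from where it was (value of joint bail between 1.32 and 1.82 rad and distance of pail from where it was at the start of the episode below 0.02 m and angle between pail's own z axis and vertical below 0.06 rad), for 0.1 s.
2. the pail is lifted clear by its bail (height (world z) of pail above 0.05 m and angle between pail's own z axis and vertical below 0.35 rad), for 0.1 s.
At the end, for the whole second after the job is handed in: The pail hangs still (slower than 50 mm/s) and level (within 0.12 rad), clear of the table, from the balance's hook: the middle of its bail within 14 mm of the seat, the hook carrying it (sunk 20 to 98 mm, more than 2.5 N), the robot clear (distance between grip and seat below 0.014 m and contact force between pail and stand above 2.5 N and height (world z) of pail above 0.03 m and angle between pail's own z axis and vertical below 0.12 rad and value of joint hook between 0.02 and 0.098 m and linear speed of pail below 0.05 m/s); the robot touches nothing.
It fails at once if the pail, out of the fingers, moves faster than 0.08 m/s (dropped, or let spring up) (contact force between the fingers and pail below 0.05 N and linear speed of pail above 0.08 m/s).
It fails at once if the hook is pulled down to its stop (sunk more than 0.1 m) (value of joint hook above 0.1 m).
It fails at once if the pail or the robot presses on the balance with more than 15 N (contact force between any of pail, the arm, the fingers and stand above 15 N).
It fails at once if the pail is tipped by more than 0.4 rad (angle between pail's own z axis and vertical above 0.4 rad).
It fails at once if another thing on the table is moved by more than 30 mm (distance of any of brick, half_brick, hammer, trowel, tape, tin, line_block from where it was at the start of the episode above 0.03 m).
It also fails if it takes over 72 s, if anything falls off the work surface, if the arm or the gripper's body presses on something with over 40 N, if the wrist force passes 120 N, or if a joint passes its speed limit or range.

### The arm

A 6-joint arm with a two-finger parallel gripper is mounted at the origin on the work surface. World frame = base frame: x ahead of the robot, y to its left, z up, the work surface at z = 0. Lengths are in m, angles in degrees, forces in N, time in s.
With the tool pointing down it reaches from about 0.4 to 0.825 m from the base axis. Payload 7 kg.
Tool frame: the origin (TCP) lies between the finger pads; the fingertips stand 11 mm ahead of it and the grasp point (between the pads) lies 8 mm behind it; z points along the fingers, y is the direction in which the jaws open and shut (so a half turn about z gives the same grasp; the last joint's range is limited). The gripper opens to 88 mm and grips with 3 to 60 N. Pads are 19 mm wide; open, the fingers measure 130 mm over their backs; the gripper's body (78 mm by 193 mm) begins 47 mm behind the grasp point.
Start: joints at [-54.597, 20.546, 0.682, 0, -70.136, -16.507], TCP at [0.219, -0.639, 0.238] pointing down, gripper open.
Joint ranges: [-176.03, 176.03], [-82.01, 121.73], [-58.28, 71.71], [-173.87, 95.51], [-174.79, -0.11], [-173.66, 173.66]. Speed limits (degrees/s): [136.94, 136.94, 172.46, 180, 180, 180].

### API

Orientations are given as [roll, pitch, yaw] about the fixed x, y, z axes, in that order (R = Rz(yaw) Ry(pitch) Rx(roll)).
In Python, from plant import r gives the robot as it stands.
- The arm moves only by the shell command python3 -m inch 'ROWS' [OPENING] [FORCE]. ROWS is JSON, a list of rows, each an object of numbers: "x", "y", "z": the shift along the tool's x, y, z as a fraction of full scale; "yaw": the turn about the tool's z as a fraction of full scale. In form: [{"x": .., "y": .., "z": .., "yaw": ..}, ...]. A call has 1 to 5 rows; each row shifts and turns the pose as measured when the row begins, along the tool's axes as they then stand; what a row does not reach is not made up. Full scale, the value 1, is 0.025 m for a shift and 4 degrees for a turn. A row lasts 1/12 s, in which the tool goes at most 41.7 mm and 7.16 degrees, less where a joint would pass 70% of its speed; a pose out of reach is approached as far as the arm can. A call with a number of a shift or a turn outside -1 to 1 is refused whole. A call with a gripper value outside its range is refused whole. OPENING is the opening, from -1 (shut) to 1 (fully open), set as the call begins (- or left out, the last holds). The fingers move at their own pace and stop on an object; FORCE is the grip in N (left out, the last holds). Time passes only in rows, so rows that do not move let the fingers close. It gives the time, the measured TCP pose, the force and the opening at its end, in the units of the state.
- r.get_state(): the state, without advancing time (a new reading comes with each control period).
- r.capture(name): name is "side" or "top" or "wrist"; returns (picture, depth): 480x640x3 uint8, red, green, blue; 480x640 float32, m along the optical axis (not along the pixel's ray), 0 where there is no reading.
- r.camera_info(name): a dict with "mtx" (3x3 intrinsics, pixels), "pose" (4x4, takes a point from camera to world coordinates). Camera axes: x right, y down, z forward; pixel columns grow to the right and rows downward; lengths in m; the calibration is good to about 2 mm. The wrist camera is an equidistant fisheye: a pixel r from the principal point sees the ray r / f radians off the axis. A picture is of the moment at which its call begins: read the wrist's pose just before it. camera_info takes no time and is no camera call; for the wrist camera it gives the pose at the moment of the call.
- r.close_job(): hands the job in, once; it reports no verdict.
The state is a dict: "time_s": time; "joints": joint angles; "qd": joint speeds; "joint_torque": joint torques, N m; "tcp_pos": TCP position; "eef_rot": TCP orientation; "contact_force": force on the tool from outside, world axes, zero at the start; "moment": the same for the moment, N m; "gripper_width": finger opening in m.
Only numpy, scipy, OpenCV 4.12 (cv2) and the standard library are available. Lean on these libraries where they do the work, as an engineer would, in place of code of your own. Each camera call takes 0.05 s, during which the arm holds its last target. There are 200 camera calls.

## Working session

There is one attempt and no reset: what is moved stays moved. The work goes in short steps, Python scripts to look and compute and a shell command to move; the robot and the scene stay as the last step left them, time stands still between calls to the robot, and variables do not carry over. Pictures are saved under pics/ and viewed, about 8 in all and at most 12, crops included, and the job is handed in when it is done.

```bash
ls; mkdir -p pics; cat > h.py <<'E'
import numpy as np,cv2
from plant import r
def cap(n):
    i=r.camera_info(n); p,d=r.capture(n); return p,d,np.array(i["mtx"]),np.array(i["pose"])
def world(d,K,T):
    v,u=np.mgrid[0:480,0:640]
    P=np.stack([(u-K[0,2])/K[0,0]*d,(v-K[1,2])/K[1,1]*d,d,np.ones_like(d)],-1)
    W=(P@T.T)[...,:3]; W[d==0]=np.nan; return W
E
python3 - <<'E'
from h import *
print(r.get_state())
for n in("top","side"):
    p,d,K,T=cap(n); print(n,K,T.round(3)); np.save(n,world(d,K,T)); cv2.imwrite(f"pics/{n}1.png",p[...,::-1])
E
```

```text
pics
{'time_s': 0.0, 'joints': array([-5.45968880e+01,  2.05906655e+01,  6.32020348e-01, -2.04281476e-02,
       -7.01356545e+01, -1.65087334e+01]), 'qd': array([-0.07836765, -0.01793516,  0.01257405,  0.01518409, -0.06245027,
        0.02546427]), 'joint_torque': array([-9.04949720e-04, -5.82715881e+01,  2.93052399e+01,  6.99751943e+00,
        6.87812339e-03, -1.35793598e-04]), 'tcp_pos': array([ 0.21841728, -0.63816985,  0.23661707]), 'eef_rot': array([ 1.79904130e+02, -8.38697661e-03, -1.61112572e+02]), 'contact_force': array([ 0.20959911, -0.19670851, -0.30442322]), 'moment': array([-0.0036286 ,  0.01866583,  0.04584544]), 'gripper_width': 0.08743211220213612}
top [[580.46113056   0.         314.43590182]
 [  0.         580.46113056 241.25040924]
 [  0.           0.           1.        ]] [[-2.000e-03 -9.970e-01  7.800e-02  4.100e-01]
 [-1.000e+00  2.000e-03  7.000e-03  1.000e-03]
 [-7.000e-03 -7.800e-02 -9.970e-01  1.489e+00]
 [ 0.000e+00  0.000e+00  0.000e+00  1.000e+00]]
side [[615.40767839   0.         334.76177822]
 [  0.         615.40767839 238.64382709]
 [  0.           0.           1.        ]] [[-0.804 -0.309  0.507 -0.406]
 [-0.594  0.444 -0.671  1.215]
 [-0.017 -0.841 -0.541  1.164]
 [ 0.     0.     0.     1.   ]]
```

View pics/top1.png

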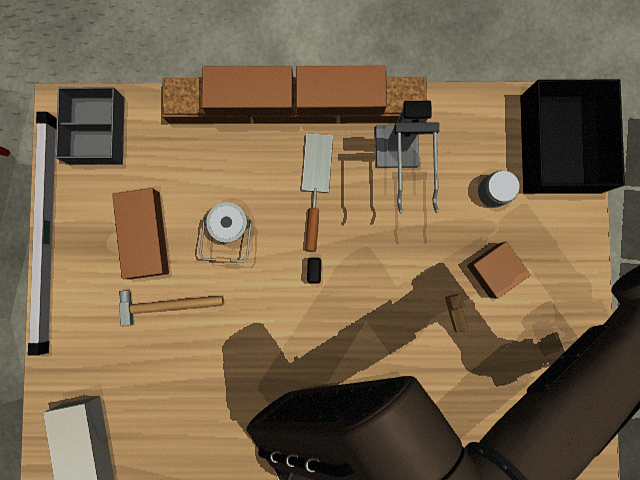

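View pics/side1.png

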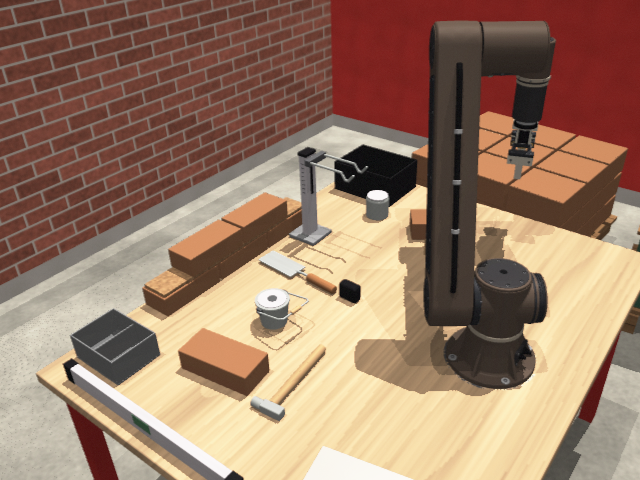

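The top view shows the pail at (227,222), with its bail toward the robot and the sleeve near (224,261). The hook prongs end at about (400,210) and (436,210), also pointing at the robot.

```bash
python3 - <<'E'
from h import *
W=np.load("top.npy"); im=cv2.imread("pics/top1.png")
a=cv2.resize(im[190:280,180:270],None,fx=4.4,fy=4.4,interpolation=cv2.INTER_CUBIC); b=cv2.resize(im[90:220,350:450],(300,396),interpolation=cv2.INTER_CUBIC)
cv2.imwrite("pics/crop1.png",np.hstack([a,b]))
def reg(u0,u1,v0,v1,z0,z1):
    w=W[v0:v1,u0:u1].reshape(-1,3); return w[(w[:,2]>z0)&(w[:,2]<z1)]
lid=reg(195,265,190,250,.074,.092); print("lid",len(lid),lid.mean(0),lid.min(0),lid.max(0), cv2.minEnclosingCircle(lid[:,:2].astype(np.float32)))
b=reg(185,270,235,275,.04,.15); print("bail",len(b))
for v in range(238,270,2):
    w=W[v,190:262]; m=w[:,2]>.03
    print(v,[(190+i,*w[i].round(3)) for i in np.where(m)[0]][::5][:9])
for v in range(120,216,6):
    w=W[v,385:445]; m=(w[:,2]>.2); print(v,[(385+i,*w[i].round(3)) for i in np.where(m)[0]][::3])
E
```

```text
lid 1430 [0.56563937 0.22629029 0.08207588] [0.50180323 0.16800436 0.07407839] [0.61825972 0.28925867 0.09136913] ((0.5462095141410828, 0.23014654219150543), 0.07272029668092728)
bail 412
238 [(np.int64(201), np.float64(0.529), np.float64(0.287), np.float64(0.082)), (np.int64(217), np.float64(0.529), np.float64(0.248), np.float64(0.079)), (np.int64(222), np.float64(0.529), np.float64(0.236), np.float64(0.083)), (np.int64(227), np.float64(0.529), np.float64(0.223), np.float64(0.085)), (np.int64(232), np.float64(0.529), np.float64(0.211), np.float64(0.082)), (np.int64(237), np.float64(0.529), np.float64(0.2), np.float64(0.078))]
240 [(np.int64(201), np.float64(0.525), np.float64(0.288), np.float64(0.079)), (np.int64(220), np.float64(0.524), np.float64(0.241), np.float64(0.081)), (np.int64(225), np.float64(0.524), np.float64(0.228), np.float64(0.083)), (np.int64(230), np.float64(0.524), np.float64(0.217), np.float64(0.08)), (np.int64(235), np.float64(0.524), np.float64(0.204), np.float64(0.083))]
242 [(np.int64(201), np.float64(0.519), np.float64(0.286), np.float64(0.084)), (np.int64(22
[... 7157 characters left out ...]
64(0.303))]
198 [(np.int64(397), np.float64(0.595), np.float64(-0.163), np.float64(0.287)), (np.int64(400), np.float64(0.595), np.float64(-0.17), np.float64(0.284)), (np.int64(435), np.float64(0.595), np.float64(-0.243), np.float64(0.284))]
204 [(np.int64(397), np.float64(0.583), np.float64(-0.164), np.float64(0.281)), (np.int64(400), np.float64(0.582), np.float64(-0.169), np.float64(0.291)), (np.int64(435), np.float64(0.582), np.float64(-0.242), np.float64(0.289))]
210 [(np.int64(399), np.float64(0.567), np.float64(-0.165), np.float64(0.306)), (np.int64(402), np.float64(0.567), np.float64(-0.171), np.float64(0.307)), (np.int64(437), np.float64(0.566), np.float64(-0.241), np.float64(0.312))]
```

View pics/crop1.png

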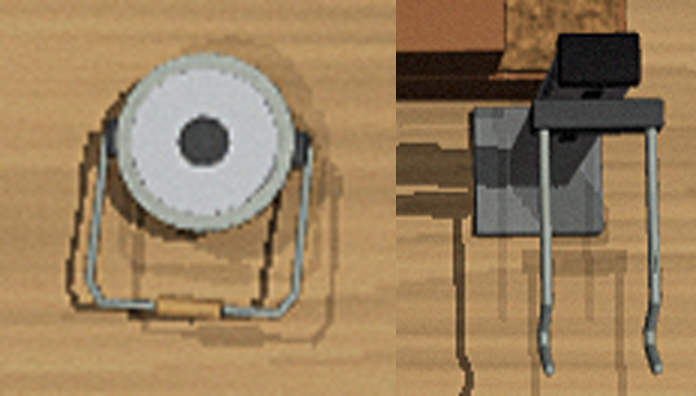

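```bash
python3 - <<'E'
from h import *
W=np.load("top.npy"); im=cv2.imread("pics/top1.png")
w=W[190:275,180:275]; z=w[...,2]; m=(z>.055)&(z<.13)
P=w[m]
# lid: biggest blob
n,l,s,c=cv2.connectedComponentsWithStats(((z>.072)&(z<.1)).astype(np.uint8))
k=[(s[i,4],c[i].round(1)) for i in range(1,n) if s[i,4]>20]; print(k)
from scipy.optimize import least_squares
i=1+np.argmax(s[1:,4]); mk=cv2.morphologyEx((l==i).astype(np.uint8),cv2.MORPH_OPEN,np.ones((7,7)))
L=w[mk>0]; e=cv2.findContours(mk,cv2.RETR_EXTERNAL,cv2.CHAIN_APPROX_NONE)[0][0][:,0]
E_=np.array([w[b,a] for a,b in e]); f=least_squares(lambda q:np.hypot(E_[:,0]-q[0],E_[:,1]-q[1])-q[2],[.56,.22,.05],loss='soft_l1',f_scale=.002); print("lid c",f.x,L[:,2].mean())
# bail pts: outside circle
B=P[np.hypot(P[:,0]-f.x[0],P[:,1]-f.x[1])>.062]
cw=B[(B[:,0]<.49)&(B[:,1]>.195)&(B[:,1]<.275)]
p=np.polyfit(cw[:,1],cw[:,0],1); print("cross: x=%.4f*y+%.4f"%tuple(p),"yaw",np.degrees(-np.arctan(p[0])),len(cw),"z",cw[:,2].mean())
hsv=cv2.cvtColor(im,cv2.COLOR_BGR2HSV)[190:275,180:275]
sl=m&(hsv[...,1]>100)&(w[...,0]<.495)
S=w[sl]; print("sleeve",len(S),S.mean(0),S.min(0),S.max(0))
for nm,a in(("L",B[(B[:,1]>.28)]),("R",B[(B[:,1]<.185)&(B[:,0]<.55)])):
    q=np.polyfit(a[:,0],a[:,1],1); print(nm,q,np.degrees(np.arctan(q[0])),np.polyfit(a[:,0],a[:,2],1),len(a))
for nm,box in(("trowel",(300,335,130,250)),("tape",(305,324,255,285)),("brick",(110,170,185,280)),("hammer",(115,225,288,326))):
    u0,u1,v0,v1=box; a=W[v0:v1,u0:u1].reshape(-1,3); a=a[a[:,2]>.008]; print(nm,a.min(0).round(3),a.max(0).round(3))
E
```

```text
[(np.int32(1620), array([45.8, 36.9]))]
lid c [0.56768012 0.22530267 0.04869778] 0.08212779550988031
cross: x=0.0723*y+0.4589 yaw -4.133758071965294 110 z 0.09183938818187283
sleeve 76 [0.47587911 0.23049284 0.09238763] [0.4699285  0.17188846 0.08403717] [0.49227671 0.28905562 0.09925067]
L [-0.00914432  0.29081972] -0.5239161846105868 [-0.21473746  0.19451079] 61
R [-0.15308003  0.25140468] -8.703276553536389 [-0.17608995  0.17327744] 61
trowel [ 0.505 -0.038  0.008] [0.808 0.046 0.034]
tape [ 0.42  -0.003  0.042] [0.482 0.03  0.062]
brick [0.431 0.384 0.008] [0.663 0.539 0.074]
hammer [0.315 0.241 0.008] [0.401 0.505 0.033]
```

```bash
python3 -m inch '[{"yaw":-1},{"yaw":-1},{"yaw":-1},{"yaw":-1},{"yaw":-1}]'; python3 -m inch '[{"yaw":-1},{"yaw":-1},{"yaw":-1},{"yaw":-1},{"yaw":-1}]'; python3 -m inch '[{"yaw":-1},{"yaw":-1},{"yaw":-1},{"yaw":-1},{"yaw":-1}]'; python3 -c "
from h import *
s=r.get_state();print(s['joints'].round(1),s['contact_force'])"
```

```text
[-54.6  20.6   0.6  -0.  -70.1 -16.5] [ 0.51555496 -0.07181202  0.85985818]validation failed for argument at $[0]...
validation failed for argument at $[0]...
validation failed for argument at $[0]...
```

```bash
python3 -m inch '[{"x":0,"y":0,"z":0,"yaw":-1},{"x":0,"y":0,"z":0,"yaw":-1},{"x":0,"y":0,"z":0,"yaw":-1},{"x":0,"y":0,"z":0,"yaw":-1},{"x":0,"y":0,"z":0,"yaw":-1}]'; python3 -m inch '[{"x":0,"y":0,"z":0,"yaw":-1},{"x":0,"y":0,"z":0,"yaw":-1},{"x":0,"y":0,"z":0,"yaw":-1},{"x":0,"y":0,"z":0,"yaw":-1},{"x":0,"y":0,"z":0,"yaw":-1}]';python3 -c "
from h import *
s=r.get_state();print(s['joints'].round(1),s['contact_force'])"
```

```text
time_s: 0.52
tcp_pos: [0.2179, -0.6369, 0.2338]
eef_rot: [179.6, 0.1, -140.4]
contact_force: [-0.7, 0.6, -0.1]
gripper_width: 0.0877
time_s: 0.93
tcp_pos: [0.2174, -0.6355, 0.2308]
eef_rot: [179.4, 0.4, -119.4]
contact_force: [-0.0, 0.1, 0.2]
gripper_width: 0.0878
[-54.6  20.9   0.3  -0.1 -70.1  25.3] [-0.04446228  0.06878706  0.22480197]
```

```bash
python3 -m inch '[{"x":0,"y":0,"z":-0.1,"yaw":-1},{"x":0,"y":0,"z":-0.1,"yaw":-1},{"x":0,"y":0,"z":-0.1,"yaw":-1},{"x":0,"y":0,"z":-0.1,"yaw":-1},{"x":0,"y":0,"z":-0.1,"yaw":-1}]'; python3 -m inch '[{"x":-0.7,"y":-0.7,"z":-0.1,"yaw":-0.7},{"x":-0.7,"y":-0.7,"z":-0.1,"yaw":0},{"x":-0.8,"y":-0.8,"z":-0.1,"yaw":0},{"x":-0.8,"y":-0.8,"z":-0.1,"yaw":0},{"x":-0.8,"y":-0.8,"z":-0.1,"yaw":0}]';  python3 -m inch '[{"x":-0.8,"y":-0.8,"z":-0.1,"yaw":0},{"x":-0.8,"y":-0.6,"z":-0.1,"yaw":0},{"x":-0.8,"y":-0.6,"z":-0.1,"yaw":0},{"x":-0.8,"y":-0.2,"z":-0.02,"yaw":0},{"x":-0.8,"y":0,"z":-0.02,"yaw":0}]';python3 -c "
from h import *
s=r.get_state();print(s['joints'].round(1),s['contact_force'])"
```

```text
time_s: 1.35
tcp_pos: [0.2169, -0.634, 0.2399]
eef_rot: [179.4, 0.9, -98.4]
contact_force: [-0.3, -0.7, -0.1]
gripper_width: 0.0877
time_s: 1.77
tcp_pos: [0.3193, -0.5485, 0.2498]
eef_rot: [179.2, 1.2, -95.6]
contact_force: [0.8, -0.0, -0.0]
gripper_width: 0.0875
time_s: 2.18
tcp_pos: [0.3895, -0.4488, 0.2573]
eef_rot: [179.0, 1.4, -95.5]
contact_force: [0.9, -0.4, 0.5]
gripper_width: 0.0875
[-30.7  13.3  -6.5  -0.8 -71.6  25.5] [ 0.86559679 -0.40587818  0.53332538]
```

```bash

python3 -m inch '[{"x":-1,"y":0,"z":-0.02,"yaw":0},{"x":-1,"y":0,"z":-0.02,"yaw":0},{"x":-1,"y":0,"z":-0.02,"yaw":0},{"x":-1,"y":0,"z":-0.02,"yaw":0},{"x":-1,"y":0,"z":-0.02,"yaw":0}]' | grep pos
python3 -m inch '[{"x":-1,"y":0,"z":-0.02,"yaw":0},{"x":-1,"y":0,"z":-0.02,"yaw":0},{"x":-1,"y":0,"z":-0.02,"yaw":0},{"x":-1,"y":0,"z":-0.02,"yaw":0},{"x":-1,"y":0,"z":-0.02,"yaw":0}]'| grep pos
python3 -m inch '[{"x":-1,"y":0,"z":0.0,"yaw":0},{"x":-1,"y":0,"z":0.0,"yaw":0},{"x":-1,"y":0,"z":0.0,"yaw":0},{"x":-1,"y":0,"z":0.0,"yaw":0},{"x":-1,"y":0,"z":0.0,"yaw":0}]'| grep pos
python3 -m inch '[{"x":-1,"y":-0.1,"z":0.1,"yaw":0},{"x":-1,"y":-0.1,"z":0.1,"yaw":0},{"x":-1,"y":-0.1,"z":0.1,"yaw":0},{"x":-1,"y":-0.1,"z":0.1,"yaw":0},{"x":-1,"y":-0.1,"z":0.1,"yaw":0}]'| grep pos
python3 -m inch '[{"x":-1,"y":-0.1,"z":0.2,"yaw":0},{"x":-1,"y":-0.1,"z":0.2,"yaw":0},{"x":-1,"y":-0.1,"z":0.2,"yaw":0},{"x":-1,"y":-0.1,"z":0.2,"yaw":0},{"x":-1,"y":-0.1,"z":0.2,"yaw":0}]'
python3 -c "
from h import *
s=r.get_state();print(s['joints'].round(1),s['contact_force'])
p,d,K,T=cap('wrist');print(K,T.round(3));np.savez('w1',d=d,K=K,T=T);cv2.imwrite('pics/w1.png',p[...,::-1])"
```

```text
tcp_pos: [0.4014, -0.3183, 0.26]
tcp_pos: [0.4119, -0.1875, 0.2647]
tcp_pos: [0.4222, -0.0569, 0.2676]
tcp_pos: [0.4452, 0.0731, 0.2585]
time_s: 4.27
tcp_pos: [0.4684, 0.2035, 0.2358]
eef_rot: [178.6, 1.7, -95.6]
contact_force: [-0.7, -0.1, -0.7]
gripper_width: 0.0875
[ 43.8   5.3 -18.6  -2.4 -65.7 -48.4] [-0.66193143 -0.0588234  -0.67980821]
[[371.64829954   0.         321.98912776]
 [  0.         371.64829954 239.13413199]
 [  0.           0.           1.        ]] [[-0.995  0.098  0.007  0.463]
 [ 0.096  0.944  0.317  0.121]
 [ 0.024  0.316 -0.948  0.381]
 [ 0.     0.     0.     1.   ]]
```

View pics/w1.png

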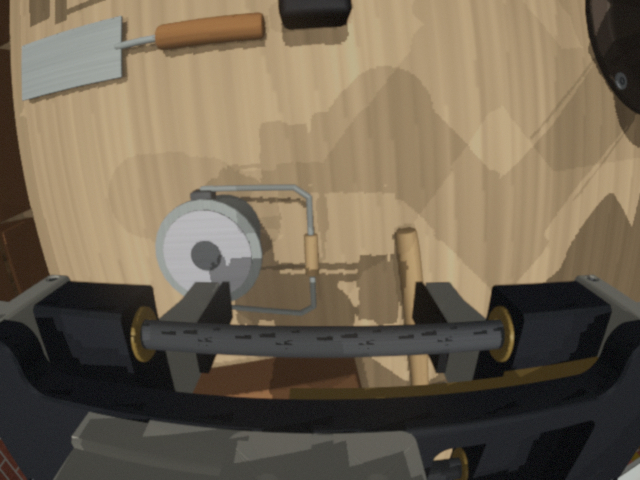

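The wrist view shows the lid centre at (206,254) and the sleeve running from (311,234) to (312,270).

```bash
cat >> h.py <<'E'
def wray(u,v,K,T):
    a=np.array([(u-K[0,2])/K[0,0],(v-K[1,2])/K[1,1]]); t=np.hypot(*a); d=np.array([*(a/t*np.sin(t)),np.cos(t)]) if t>0 else np.array([0,0,1.])
    return T[:3,:3]@d, d[2]
def wpt(u,v,K,T,D):
    d,c=wray(u,v,K,T); z=np.nanmedian(np.where(D[v-1:v+2,u-1:u+2]>0,D[v-1:v+2,u-1:u+2],np.nan)); return T[:3,3]+d*z/c
def onz(u,v,z,K,T):
    d,_=wray(u,v,K,T); return T[:3,3]+d*(z-T[2,3])/d[2]
E
python3 - <<'E'
from h import *
f=np.load("w1.npz");K,T,d=f["K"],f["T"],f["d"]
im=cv2.imread("pics/w1.png")
for n,u,v in(("hub",206,254),("lid",190,230),("lid",230,240),("sl1",311,238),("sl",311,252),("sl2",312,267),("ear",203,193),("armA",280,187),("armA0",230,189),("wireA",310,215),("armB",270,308),("table",350,200)):
    print(n,wpt(u,v,K,T,d).round(4))
hsv=cv2.cvtColor(im,cv2.COLOR_BGR2HSV)
print("sleeve prof", [int(d[252,u]*1000) for u in range(300,324)])
for v in (237,245,252,260,268): print(v,"sleeve edges", [int(d[v,u]*1000) for u in range(302,322)])
for z in(.084,.088): print(onz(311.3,252,z,K,T))
E
```

```text
hub [0.5677 0.2227 0.0849]
lid [0.5782 0.1997 0.0844]
lid [0.5439 0.2124 0.0844]
sl1 [0.4742 0.2142 0.0955]
sl [0.4755 0.2262 0.0955]
sl2 [0.4761 0.2393 0.0961]
ear [0.562  0.1699 0.0795]
armA [0.4948 0.1714 0.0873]
armA0 [0.538  0.1696 0.0786]
wireA [0.4731 0.1958 0.0924]
armB [0.5195 0.2822 0.0817]
table [0.4328 0.2077 0.0006]
sleeve prof [404, 404, 405, 405, 405, 306, 305, 304, 305, 303, 304, 304, 304, 305, 304, 304, 307, 307, 405, 405, 405, 407, 405, 405]
237 sleeve edges [400, 399, 303, 301, 301, 301, 301, 300, 299, 301, 300, 300, 301, 300, 303, 304, 399, 399, 401, 400]
245 sleeve edges [402, 402, 305, 304, 303, 303, 301, 302, 301, 302, 301, 302, 302, 303, 303, 307, 404, 402, 404, 404]
252 sleeve edges [405, 405, 405, 306, 305, 304, 305, 303, 304, 304, 304, 305, 304, 304, 307, 307, 405, 405, 405, 407]
260 sleeve edges [407, 408, 407, 309, 308, 307, 306, 305, 306, 305, 305, 305, 306, 306, 307, 308, 310, 409, 408, 408]
268 sleeve edges [409, 411, 411, 312, 310, 309, 308, 308, 307, 307, 309, 309, 308, 309, 311, 311, 313, 412, 410, 411]
[0.47574589 0.23045719 0.084     ]
[0.47557844 0.22897827 0.088     ]
```

```bash

python3 -m inch '[{"x":-0.5,"y":-0.2,"z":0.5,"yaw":-0.35},{"x":-0.3,"y":-0.13,"z":0.9,"yaw":0},{"x":0,"y":0,"z":0.9,"yaw":0},{"x":0,"y":0,"z":0.9,"yaw":0},{"x":0,"y":0,"z":0.6,"yaw":0}]' -0.32 3
python3 -c "
from h import *
s=r.get_state();print(s['contact_force'])
p,d,K,T=cap('wrist');np.savez('w2',d=d,K=K,T=T);cv2.imwrite('pics/w2.png',p[...,::-1])"
```

```text
time_s: 4.73
tcp_pos: [0.4789, 0.2344, 0.1384]
eef_rot: [178.8, 1.9, -93.8]
contact_force: [-0.2, -0.9, 1.1]
gripper_width: 0.06
[-0.16205388 -0.9323645   1.10294405]
```

View pics/w2.png

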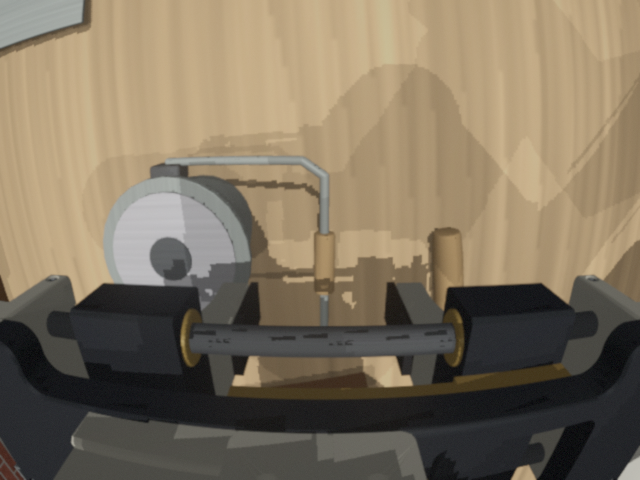

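The sleeve is now at (324,232) to (324,291) and roughly centred between the fingers.

```bash
python3 - <<'E'
from h import *
f=np.load("w2.npz");K,T,d=f["K"],f["T"],f["d"]
for n,u,v in(("hub",171,257),("sl1",324,236),("sl",324,261),("sl2",324,287)): print(n,wpt(u,v,K,T,d).round(4))
for z in(.086,.088,.09): print(onz(324.5,261.5,z,K,T).round(4),onz(324.5,233,z,K,T).round(4),onz(324.5,291,z,K,T).round(4))
for u in range(312,338): print(int(d[261,u]*1000),end=' ')
print(onz(171,257,.083,K,T))
E
```

```text
hub [0.5674 0.2228 0.0852]
sl1 [0.4749 0.2129 0.0953]
sl [0.4758 0.2269 0.0961]
sl2 [0.4768 0.2428 0.0956]
[0.4755 0.2313 0.086 ] [0.4744 0.2142 0.086 ] [0.4767 0.2502 0.086 ]
[0.4755 0.2305 0.088 ] [0.4744 0.2136 0.088 ] [0.4767 0.2492 0.088 ]
[0.4755 0.2297 0.09  ] [0.4745 0.2129 0.09  ] [0.4767 0.2482 0.09  ]
302 304 206 205 205 203 204 202 201 202 201 201 201 201 203 202 201 203 204 203 204 205 206 305 304 305 [0.56841434 0.22359901 0.083     ]
```

```bash

python3 -m inch '[{"x":0.1,"y":0.03,"z":0.2,"yaw":0},{"x":0.13,"y":0.04,"z":0.2,"yaw":0},{"x":0,"y":0,"z":0.4,"yaw":0},{"x":0,"y":0,"z":0.6,"yaw":0},{"x":0,"y":0,"z":0.7,"yaw":0}]'
python3 -c "
from h import *
s=r.get_state();print(s['contact_force'],s['moment'])"
```

```text
time_s: 5.2
tcp_pos: [0.4763, 0.2302, 0.0847]
eef_rot: [178.9, 2.0, -93.8]
contact_force: [0.2, 0.6, 0.4]
gripper_width: 0.0301
[0.17967033 0.60151077 0.39542675] [-0.0197073   0.02418643 -0.0375732 ]
```

```bash

python3 -m inch '[{"x":0,"y":0.03,"z":0.06,"yaw":0},{"x":0,"y":0,"z":0,"yaw":0},{"x":0,"y":0,"z":0,"yaw":0},{"x":0,"y":0,"z":-0.02,"yaw":0},{"x":0,"y":0,"z":-0.02,"yaw":0}]' -1 3
python3 -c "
from h import *
for i in range(3):
  s=r.get_state();print(s['contact_force'],s['moment'],s['tcp_pos'])"
```

```text
time_s: 5.62
tcp_pos: [0.4762, 0.2298, 0.0844]
eef_rot: [179.0, 2.0, -93.8]
contact_force: [0.8, -1.0, -1.1]
gripper_width: 0.012
[ 0.82251934 -0.9601264  -1.12443388] [-0.56369146 -0.13271008 -0.08277054] [0.47620063 0.22979914 0.08439898]
[ 0.82251934 -0.9601264  -1.12443388] [-0.56369146 -0.13271008 -0.08277054] [0.47620063 0.22979914 0.08439898]
[ 0.82251934 -0.9601264  -1.12443388] [-0.56369146 -0.13271008 -0.08277054] [0.47620063 0.22979914 0.08439898]
```

```bash
cat > arc.py <<'E'
from h import *
import sys
from scipy.spatial.transform import Rotation as Ro
def plan(ths,piv=(.568,.2245,.070),psi=-4.,off=(0,0,0),sag=.0006):
    s=r.get_state(); R=Ro.from_euler('xyz',s['eef_rot'],degrees=True).as_matrix()
    p=s['tcp_pos']-R[:,2]*.008
    u=np.array([np.cos(np.radians(psi)),np.sin(np.radians(psi)),0])
    d=p-np.array(piv); print("grip",p.round(4),"th",np.arctan2(d[2],-d@u).round(3),"rad",np.hypot(d[2],d@u).round(4),"F",s['contact_force'].round(2))
    for t in ths:
        q=np.array(piv)+off+.095*(-np.cos(t)*u+np.sin(t)*np.array([0,0,1]))
        dd=q-p; dd[2]+=sag; print(t,(R.T@dd/.025).round(3)); p=q
if __name__=="__main__": plan([float(a) for a in sys.argv[1:]])
E
python3 arc.py .3 .4 .5 .6 .7
```

```text
grip [0.4763 0.2295 0.0924] th 0.239 rad 0.0945 F [ 0.82 -0.96 -1.12]
0.3 [-0.065 -0.038 -0.25 ]
0.4 [-0.013 -0.123 -0.383]
0.5 [-0.012 -0.159 -0.369]
0.6 [-0.012 -0.192 -0.351]
0.7 [-0.011 -0.224 -0.33 ]
```

```bash

python3 -m inch '[{"x":-0.02,"y":-0.05,"z":-0.2,"yaw":0},{"x":-0.01,"y":-0.1,"z":-0.3,"yaw":0},{"x":-0.01,"y":-0.12,"z":-0.3,"yaw":0}]'
python3 arc.py .4 .5 .6 .7 .8 .9
```

```text
time_s: 5.87
tcp_pos: [0.4839, 0.2295, 0.1065]
eef_rot: [179.0, 2.0, -93.8]
contact_force: [2.9, -0.8, -2.9]
gripper_width: 0.012
grip [0.484  0.2292 0.1145] th 0.486 rad 0.0951 F [ 2.87 -0.75 -2.86]
0.4 [-0.038  0.131  0.278]
0.5 [-0.012 -0.159 -0.369]
0.6 [-0.012 -0.193 -0.351]
0.7 [-0.011 -0.224 -0.33 ]
0.8 [-0.01  -0.254 -0.306]
0.9 [-0.009 -0.281 -0.279]
```

```bash

python3 -m inch '[{"x":0,"y":-0.06,"z":0.0,"yaw":0}]'
python3 arc.py .5 .6 .7 .8 .9
```

```text
time_s: 5.95
tcp_pos: [0.486, 0.2298, 0.1086]
eef_rot: [179.1, 2.1, -93.8]
contact_force: [-4.7, 0.3, 2.3]
gripper_width: 0.0119
grip [0.4861 0.2295 0.1165] th 0.516 rad 0.0943 F [-4.65  0.28  2.25]
0.5 [-0.029  0.054  0.018]
0.6 [-0.012 -0.193 -0.351]
0.7 [-0.011 -0.225 -0.33 ]
0.8 [-0.01  -0.254 -0.306]
0.9 [-0.009 -0.281 -0.279]
```

```bash

python3 -m inch '[{"x":0,"y":0.02,"z":-0.02,"yaw":0},{"x":0,"y":0,"z":-0.02,"yaw":0}]' -0.55
python3 arc.py .6 .7 .8 .9 1.0 1.1 1.2 1.3 1.4 1.5 1.57
```

```text
time_s: 6.12
tcp_pos: [0.4858, 0.2299, 0.1107]
eef_rot: [179.1, 2.2, -93.8]
contact_force: [0.2, -0.3, 0.0]
gripper_width: 0.0181
grip [0.4859 0.2296 0.1187] th 0.534 rad 0.0956 F [ 0.18 -0.25  0.04]
0.6 [-0.032 -0.151 -0.224]
0.7 [-0.012 -0.225 -0.33 ]
0.8 [-0.011 -0.254 -0.306]
0.9 [-0.01  -0.281 -0.279]
1.0 [-0.008 -0.305 -0.25 ]
1.1 [-0.007 -0.326 -0.218]
1.2 [-0.006 -0.344 -0.184]
1.3 [-0.004 -0.358 -0.149]
1.4 [-0.003 -0.369 -0.113]
1.5 [-0.001 -0.376 -0.076]
1.57 [-0.    -0.265 -0.038]
```

```bash

python3 -m inch '[{"x":-0.02,"y":-0.15,"z":-0.2,"yaw":0},{"x":-0.01,"y":-0.22,"z":-0.3,"yaw":0},{"x":-0.01,"y":-0.25,"z":-0.28,"yaw":0},{"x":0,"y":-0.28,"z":-0.25,"yaw":0},{"x":0,"y":-0.25,"z":-0.2,"yaw":0}]'
python3 arc.py  1.1 1.2 1.3 1.4 1.5 1.57
```

```text
time_s: 6.53
tcp_pos: [0.5147, 0.2273, 0.1429]
eef_rot: [178.9, 2.1, -93.8]
contact_force: [-1.8, -0.8, 1.7]
gripper_width: 0.0197
grip [0.5149 0.227  0.1509] th 0.989 rad 0.0968 F [-1.77 -0.79  1.72]
1.1 [-0.052 -0.4   -0.181]
1.2 [-0.005 -0.343 -0.186]
1.3 [-0.004 -0.358 -0.151]
1.4 [-0.002 -0.368 -0.114]
1.5 [-0.001 -0.376 -0.077]
1.57 [-0.    -0.265 -0.039]
```

```bash

python3 -m inch '[{"x":-0.03,"y":-0.38,"z":-0.15,"yaw":0},{"x":0,"y":-0.34,"z":-0.16,"yaw":0},{"x":0,"y":-0.36,"z":-0.13,"yaw":0},{"x":0,"y":-0.35,"z":-0.1,"yaw":0},{"x":0,"y":-0.3,"z":-0.06,"yaw":0}]'
python3 arc.py  1.57 
python3 -m inch '[{"x":-0.03,"y":-0.25,"z":-0.03,"yaw":0}]'
python3 arc.py  1.57 
```

```text
time_s: 6.95
tcp_pos: [0.5646, 0.2243, 0.1608]
eef_rot: [179.1, 2.2, -93.8]
contact_force: [-0.5, -0.2, 0.1]
gripper_width: 0.0198
grip [0.5647 0.224  0.1688] th 1.538 rad 0.0989 F [-0.51 -0.16  0.12]
1.57 [-0.023 -0.128  0.127]
time_s: 7.03
tcp_pos: [0.5721, 0.2243, 0.1616]
eef_rot: [179.1, 2.2, -93.8]
contact_force: [-0.4, -0.2, -0.5]
gripper_width: 0.0199
grip [0.5722 0.224  0.1696] th 1.614 rad 0.0997 F [-0.35 -0.2  -0.51]
1.57 [-0.002  0.171  0.162]
```

```bash

python3 -m inch '[{"x":0,"y":0,"z":0.1,"yaw":0},{"x":0,"y":0,"z":0.05,"yaw":0}]'
python3 - <<'E'
from h import *
p,d,K,T=cap('wrist');np.savez('w3',d=d,K=K,T=T)
q,d2,K2,T2=cap('side'); a=cv2.resize(q[250:360,220:330],(400,400)); cv2.imwrite('pics/w3.png',np.hstack([p[80:480,100:500],a])[...,::-1])
E
python3 arc.py 1.57
```

```text
time_s: 7.2
tcp_pos: [0.574, 0.2243, 0.1572]
eef_rot: [179.1, 2.2, -93.9]
contact_force: [-0.4, -0.5, 1.1]
gripper_width: 0.0193
grip [0.5737 0.2241 0.1653] th 1.63 rad 0.0954 F [-0.28  0.17  0.26]
1.57 [-0.003  0.23  -0.01 ]
```

View pics/w3.png

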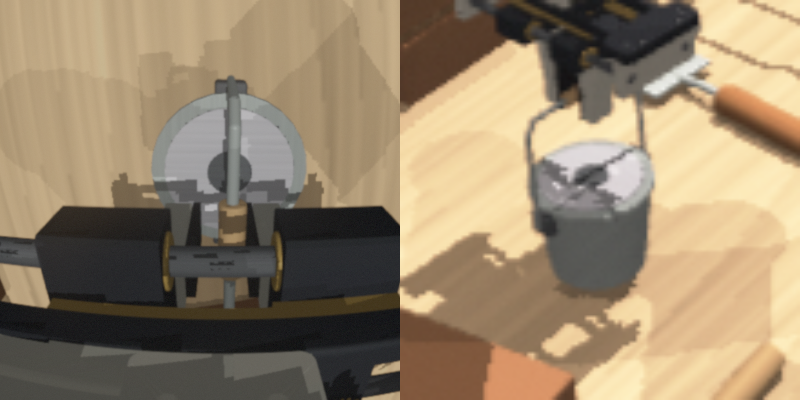

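```bash

python3 -m inch '[{"x":0,"y":0.05,"z":-0.02,"yaw":0},{"x":0,"y":0,"z":-0.02,"yaw":0},{"x":0,"y":0,"z":-0.02,"yaw":0}]' -1 5
python3 arc.py 1.57
python3 -m inch '[{"x":0,"y":0,"z":-0.02,"yaw":0},{"x":0,"y":0,"z":-0.02,"yaw":0},{"x":0,"y":0,"z":-0.02,"yaw":0}]' -1 45
python3 arc.py 1.57
```

```text
time_s: 7.55
tcp_pos: [0.5707, 0.2243, 0.1578]
eef_rot: [179.0, 2.1, -93.8]
contact_force: [-0.1, 1.0, -5.2]
gripper_width: 0.012
grip [0.5708 0.224  0.1658] th 1.601 rad 0.0959 F [-0.08  1.   -5.17]
1.57 [-0.012  0.117  0.012]
time_s: 7.8
tcp_pos: [0.5689, 0.2243, 0.1579]
eef_rot: [178.8, 2.1, -93.8]
contact_force: [1.5, 1.2, -5.9]
gripper_width: 0.0108
grip [0.5691 0.224  0.1659] th 1.582 rad 0.0959 F [ 1.46  1.24 -5.94]
1.57 [-0.016  0.047  0.014]
```

Firmly pinched with the bail near upright, so I lift gently.

```bash

python3 -m inch '[{"x":0,"y":0,"z":-0.08,"yaw":0},{"x":0,"y":0,"z":-0.1,"yaw":0},{"x":0,"y":0,"z":-0.15,"yaw":0},{"x":0,"y":0,"z":-0.2,"yaw":0},{"x":0,"y":0,"z":-0.3,"yaw":0}]'
python3 -m inch '[{"x":0,"y":0.1,"z":-0.4,"yaw":0},{"x":-0.02,"y":0.15,"z":-0.45,"yaw":0},{"x":-0.02,"y":0.2,"z":-0.5,"yaw":0},{"x":-0.02,"y":0.25,"z":-0.5,"yaw":0},{"x":-0.02,"y":0.3,"z":-0.5,"yaw":0}]'
python3 -m inch '[{"x":0.0,"y":0.3,"z":-0.5,"yaw":-0.2},{"x":0.1,"y":0.3,"z":-0.5,"yaw":-0.2},{"x":0.2,"y":0.3,"z":-0.45,"yaw":-0.2},{"x":0.3,"y":0.25,"z":-0.4,"yaw":-0.2},{"x":0.4,"y":0.15,"z":-0.3,"yaw":-0.2}]'
python3 arc.py 1.57
```

```text
time_s: 8.22
tcp_pos: [0.5659, 0.2219, 0.1755]
eef_rot: [178.4, 1.8, -93.9]
contact_force: [0.7, 0.4, -7.9]
gripper_width: 0.0108
time_s: 8.63
tcp_pos: [0.5418, 0.2229, 0.2403]
eef_rot: [178.3, 1.7, -94.0]
contact_force: [0.1, 0.0, -7.2]
gripper_width: 0.0106
time_s: 9.05
tcp_pos: [0.5071, 0.1976, 0.3042]
eef_rot: [178.8, 2.1, -89.6]
contact_force: [-0.3, -0.3, -8.0]
gripper_width: 0.0104
grip [0.5072 0.1973 0.3122] th 1.333 rad 0.2492 F [-0.29 -0.32 -8.01]
1.57 [-0.852 -2.559  5.846]
```

```bash

python3 -m inch '[{"x":0.5,"y":0.1,"z":-0.2,"yaw":0},{"x":0.6,"y":0.05,"z":-0.1,"yaw":0},{"x":0.6,"y":0,"z":-0.1,"yaw":0},{"x":0.6,"y":0,"z":-0.1,"yaw":0},{"x":0.6,"y":0,"z":-0.1,"yaw":0}]' |grep pos
python3 -m inch '[{"x":0.6,"y":0,"z":-0.1,"yaw":0},{"x":0.6,"y":0,"z":-0.08,"yaw":0},{"x":0.6,"y":0,"z":-0.06,"yaw":0},{"x":0.6,"y":0,"z":-0.06,"yaw":0},{"x":0.6,"y":0,"z":-0.06,"yaw":0}]' |grep pos
python3 -m inch '[{"x":0.6,"y":0,"z":-0.06,"yaw":0},{"x":0.6,"y":0,"z":-0.06,"yaw":0},{"x":0.6,"y":0,"z":-0.06,"yaw":0},{"x":0.6,"y":0,"z":-0.06,"yaw":0},{"x":0.6,"y":0,"z":-0.06,"yaw":0}]'
python3 arc.py 1.57
```

```text
tcp_pos: [0.5018, 0.1168, 0.3197]
tcp_pos: [0.4998, 0.0299, 0.3244]
time_s: 10.3
tcp_pos: [0.4959, -0.0566, 0.327]
eef_rot: [178.4, 2.0, -90.2]
contact_force: [0.0, 0.1, -7.1]
gripper_width: 0.0106
grip [ 0.4962 -0.0568  0.335 ] th 1.377 rad 0.2701 F [ 0.03  0.14 -7.14]
1.57 [-11.018  -3.038   7.085]
```

```bash

python3 -m inch '[{"x":0.6,"y":0,"z":-0.05,"yaw":0},{"x":0.6,"y":0,"z":-0.05,"yaw":0},{"x":0.6,"y":0,"z":-0.05,"yaw":0},{"x":0.6,"y":0,"z":-0.05,"yaw":0},{"x":0.6,"y":0,"z":-0.05,"yaw":0}]' |grep pos
python3 -m inch '[{"x":0.5,"y":0,"z":-0.04,"yaw":0},{"x":0.4,"y":0,"z":-0.04,"yaw":0},{"x":0.3,"y":0,"z":-0.03,"yaw":0},{"x":0.2,"y":0,"z":-0.03,"yaw":0},{"x":0.1,"y":0,"z":-0.03,"yaw":0}]'
python3 -c "
from h import *
p,d,K,T=cap('wrist');np.savez('w4',d=d,K=K,T=T);cv2.imwrite('pics/w4.png',p[...,::-1])"
python3 arc.py 1.57
```

```text
tcp_pos: [0.4906, -0.1424, 0.3286]
time_s: 11.13
tcp_pos: [0.486, -0.189, 0.3297]
eef_rot: [177.8, 2.0, -91.0]
contact_force: [-0.4, -0.3, -8.1]
gripper_width: 0.0108
grip [ 0.4864 -0.1893  0.3378] th 1.377 rad 0.2729 F [ 0.51 -1.48 -8.21]
1.57 [-16.359  -3.263   7.331]
```

View pics/w4.png

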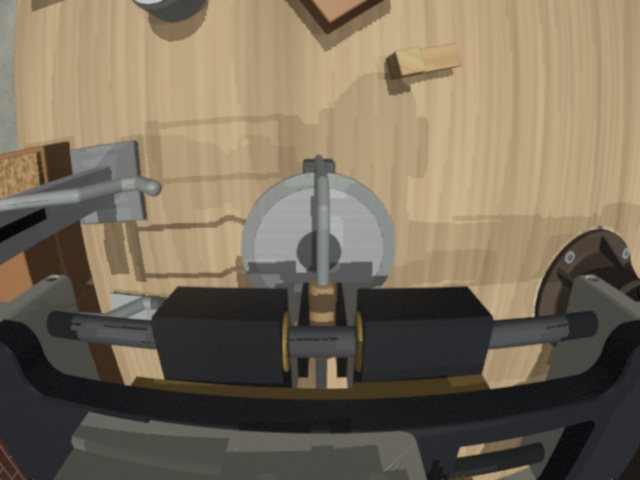

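The prong tips are at (150,187) and (150,303). The pail hangs level, and I'll measure the tips next.

```bash
python3 - <<'E'
from h import *
f=np.load("w4.npz");K,T,d=f["K"],f["T"],f["d"]
for n,u,v in(("tipN",152,187),("tipN",148,187),("rodN",120,187),("rodN",100,190),("rodN",70,195),("rodN",40,199),("tipF",152,303),("tipF",146,301),("rodF",125,308),("wire",321,230),("wire",321,190),("hub",320,252)): print(n,wpt(u,v,K,T,d).round(4))
E
python3 arc.py 1.57
```

```text
tipN [ 0.5643 -0.2451  0.3099]
tipN [ 0.5665 -0.2452  0.3098]
rodN [ 0.594  -0.2429  0.2887]
rodN [ 0.6015 -0.2438  0.2985]
rodN [ 0.6145 -0.2445  0.3096]
rodN [ 0.6368 -0.2441  0.3099]
tipF [ 0.5868 -0.1714  0.2877]
tipF [ 0.5911 -0.1723  0.2869]
rodF [ 0.6007 -0.173   0.2978]
wire [ 0.4855 -0.2308  0.3406]
wire [ 0.485  -0.2448  0.3334]
hub [ 0.486  -0.2217  0.3397]
grip [ 0.4864 -0.1893  0.3378] th 1.377 rad 0.2729 F [ 0.51 -1.48 -8.21]
1.57 [-16.359  -3.263   7.331]
```

```bash

python3 -m inch '[{"x":0.1,"y":-0.2,"z":-0.03,"yaw":-0.1},{"x":0.15,"y":-0.35,"z":-0.03,"yaw":-0.1},{"x":0.15,"y":-0.45,"z":-0.03,"yaw":0},{"x":0.1,"y":-0.45,"z":-0.03,"yaw":0},{"x":0.05,"y":-0.45,"z":-0.03,"yaw":0}]' 
python3 -m inch '[{"x":0,"y":-0.45,"z":-0.03,"yaw":0},{"x":0,"y":-0.4,"z":-0.03,"yaw":0},{"x":0,"y":-0.3,"z":-0.03,"yaw":0},{"x":0,"y":-0.2,"z":-0.03,"yaw":0},{"x":0,"y":-0.1,"z":-0.03,"yaw":0}]'
python3 -c "
from h import *
p,d,K,T=cap('wrist');np.savez('w5',d=d,K=K,T=T);cv2.imwrite('pics/w5.png',p[...,::-1])"
python3 arc.py 1.57
```

```text
time_s: 11.6
tcp_pos: [0.5367, -0.2027, 0.3324]
eef_rot: [177.9, 2.0, -89.9]
contact_force: [-0.4, 0.0, -8.5]
gripper_width: 0.0106
time_s: 12.02
tcp_pos: [0.5817, -0.2021, 0.3322]
eef_rot: [177.8, 2.0, -89.8]
contact_force: [0.9, 0.3, -9.3]
gripper_width: 0.0106
grip [ 0.5821 -0.2023  0.3402] th 1.732 rad 0.2737 F [ 0.99 -0.35 -7.8 ]
1.57 [-16.821   0.205   7.591]
```

View pics/w5.png

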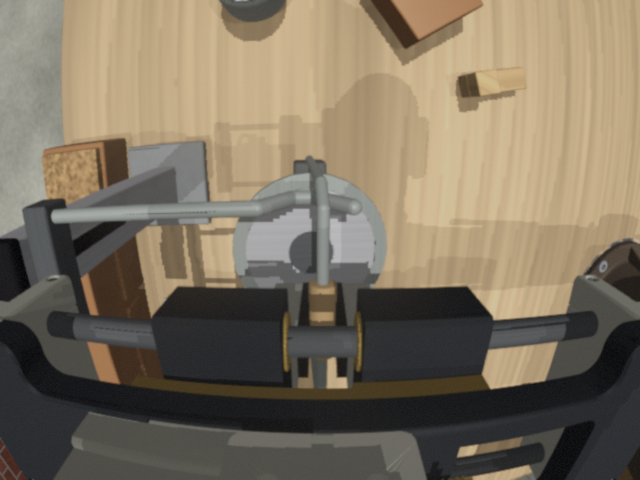

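The near prong dips between about u=300 and 340 at v≈205, its tip is at (355,207), and the wire is above it at u≈321.

```bash
python3 - <<'E'
from h import *
f=np.load("w5.npz");K,T,d=f["K"],f["T"],f["d"]
for u in list(range(240,312,5))+list(range(330,360,3)):
    c=[wpt(u,v,K,T,d) for v in range(192,216)]; c=[q for q in c if .27<q[2]<.33]
    if c:
        c=np.array(c); t=c[np.argmax(c[:,2])]; print(u,np.median(c,0).round(4),round(c[:,1].max()-c[:,1].min(),4))
for v in(215,225,240,260,275): print("wire",wpt(321,v,K,T,d).round(4),wpt(323,v,K,T,d).round(4))
print("sleeve",wpt(321,290,K,T,d).round(4)); print("corner",[wpt(316,v,K,T,d).round(4) for v in(165,172,180)])
E
```

```text
240 [ 0.6188 -0.2446  0.3095] 0.0061
245 [ 0.6163 -0.2446  0.3096] 0.0062
250 [ 0.6139 -0.2446  0.3099] 0.0062
255 [ 0.6116 -0.2445  0.3095] 0.0064
260 [ 0.6093 -0.2448  0.3085] 0.0066
265 [ 0.6073 -0.2449  0.306 ] 0.0075
270 [ 0.6052 -0.2451  0.3031] 0.0077
275 [ 0.603  -0.2448  0.3001] 0.0068
280 [ 0.6007 -0.2449  0.2974] 0.0069
285 [ 0.5984 -0.245   0.2937] 0.0069
290 [ 0.5961 -0.2446  0.2913] 0.0074
295 [ 0.5936 -0.244   0.2875] 0.007
300 [ 0.591  -0.244   0.2876] 0.007
305 [ 0.5884 -0.2439  0.2873] 0.0071
310 [ 0.5858 -0.244   0.2876] 0.0069
330 [ 0.576  -0.2446  0.2987] 0.0079
333 [ 0.5746 -0.2453  0.3002] 0.0063
336 [ 0.5733 -0.2452  0.3016] 0.0068
339 [ 0.5719 -0.2451  0.3033] 0.0126
342 [ 0.5707 -0.2453  0.3054] 0.0074
345 [ 0.5694 -0.2453  0.3066] 0.0069
348 [ 0.5681 -0.2453  0.3077] 0.007
351 [ 0.5667 -0.2452  0.3085] 0.0071
354 [ 0.5654 -0.2448  0.3093] 0.0076
357 [ 0.564  -0.245   0.3094] 0.006
wire [ 0.582  -0.2496  0.3422] [ 0.5813 -0.2498  0.3428]
wire [ 0.582  -0.2458  0.3427] [ 0.5812 -0.2458  0.3428]
wire [ 0.582  -0.2398  0.3426] [ 0.5812 -0.2398  0.3426]
wire [ 0.5819 -0.2316  0.3426] [ 0.5811 -0.2314  0.3423]
wire [ 0.5819 -0.2251  0.3424] [ 0.5811 -0.2251  0.3424]
sleeve [ 0.582  -0.2199  0.3454]
corner [array([ 0.5828, -0.2622,  0.2934]), array([ 0.5834, -0.2622,  0.317 ]), array([ 0.5836, -0.2607,  0.3293])]
```

```bash

python3 -m inch '[{"x":0.1,"y":-0.1,"z":0,"yaw":0},{"x":0.06,"y":-0.1,"z":0.1,"yaw":0},{"x":0.01,"y":-0.05,"z":0.2,"yaw":0},{"x":0.01,"y":-0.01,"z":0.2,"yaw":0},{"x":0.01,"y":-0.01,"z":0.2,"yaw":0}]' 
python3 -m inch '[{"x":0.01,"y":-0.01,"z":0.2,"yaw":0},{"x":0.01,"y":-0.01,"z":0.2,"yaw":0},{"x":0.01,"y":-0.01,"z":0.15,"yaw":0},{"x":0.0,"y":-0.01,"z":0.1,"yaw":0},{"x":0.0,"y":-0.01,"z":0.0,"yaw":0}]' 
python3 arc.py 1.57
```

```text
time_s: 12.48
tcp_pos: [0.5876, -0.2067, 0.3142]
eef_rot: [177.9, 2.0, -89.7]
contact_force: [0.4, 0.7, -9.0]
gripper_width: 0.0108
time_s: 12.9
tcp_pos: [0.5868, -0.2067, 0.2943]
eef_rot: [177.7, 2.0, -89.8]
contact_force: [-1.2, 0.4, -8.4]
gripper_width: 0.0107
grip [ 0.5871 -0.207   0.3023] th 1.779 rad 0.2375 F [-1.2   0.37 -8.36]
1.57 [-17.057   0.46    6.105]
```

```bash

python3 -m inch '[{"x":0.0,"y":-0.02,"z":0.08,"yaw":0},{"x":0.01,"y":-0.01,"z":0.1,"yaw":0},{"x":0.0,"y":-0.01,"z":0.1,"yaw":0},{"x":0.0,"y":-0.01,"z":0.1,"yaw":0},{"x":0.0,"y":-0.01,"z":0.1,"yaw":0}]' 
python3 arc.py
python3 -m inch '[{"x":0.0,"y":-0.01,"z":0.1,"yaw":0},{"x":0.01,"y":-0.01,"z":0.1,"yaw":0},{"x":0.0,"y":-0.01,"z":0.1,"yaw":0},{"x":0.01,"y":-0.01,"z":0.1,"yaw":0},{"x":0.0,"y":-0.01,"z":0.05,"yaw":0}]' 
python3 arc.py
python3 -c "
from h import *
q,d,K,T=cap('side'); p,d2,_,_=cap('wrist'); a=cv2.resize(q[110:260,280:430],(480,480)); cv2.imwrite('pics/s2.png',np.hstack([a,p[100:400,150:450]] if 0 else [a,cv2.resize(p[100:400,180:380],(320,480))])[...,::-1])"
```

```text
time_s: 13.32
tcp_pos: [0.5884, -0.2067, 0.2823]
eef_rot: [177.8, 2.0, -89.8]
contact_force: [0.5, -0.4, -7.8]
gripper_width: 0.0107
grip [ 0.5887 -0.2069  0.2903] th 1.797 rad 0.226 F [ 0.51 -0.37 -7.81]
time_s: 13.73
tcp_pos: [0.5892, -0.2068, 0.2699]
eef_rot: [177.8, 2.0, -89.8]
contact_force: [-1.9, 0.7, -6.9]
gripper_width: 0.0108
grip [ 0.5895 -0.2071  0.2779] th 1.814 rad 0.2142 F [-1.95  0.65 -6.91]
```

View pics/s2.png

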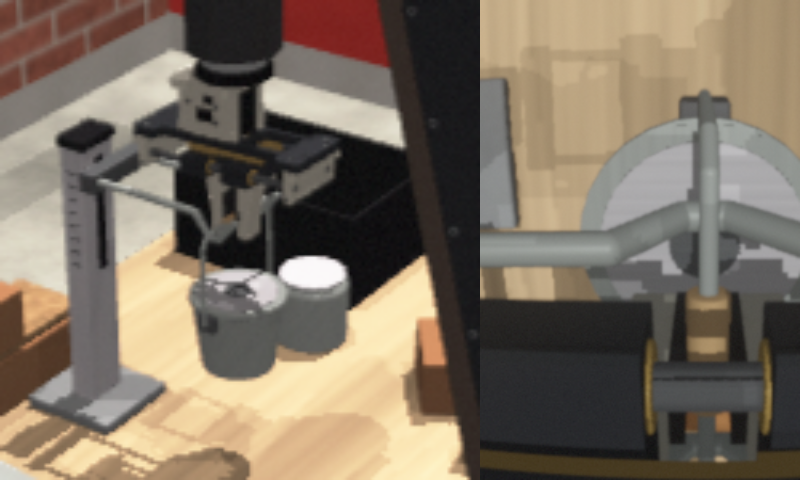

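```bash

python3 -m inch '[{"x":0.0,"y":0.01,"z":0.1,"yaw":0},{"x":0.0,"y":0,"z":0.12,"yaw":0},{"x":0.0,"y":0,"z":0.12,"yaw":0},{"x":0.01,"y":-0.01,"z":0.12,"yaw":0},{"x":0.0,"y":0,"z":0.12,"yaw":0}]' 
python3 -m inch '[{"x":0.0,"y":0,"z":0.12,"yaw":0},{"x":0.01,"y":-0.01,"z":0.12,"yaw":0},{"x":0.0,"y":0,"z":0.12,"yaw":0},{"x":0.01,"y":-0.01,"z":0.12,"yaw":0},{"x":0.0,"y":0,"z":0.1,"yaw":0}]' 
python3 arc.py
```

```text
time_s: 14.25
tcp_pos: [0.5894, -0.2069, 0.2562]
eef_rot: [178.0, 2.0, -89.7]
contact_force: [-1.0, -0.1, -4.9]
gripper_width: 0.0107
time_s: 14.67
tcp_pos: [0.5895, -0.2069, 0.2408]
eef_rot: [178.1, 1.9, -89.7]
contact_force: [-0.9, 0.5, -2.8]
gripper_width: 0.0105
grip [ 0.5898 -0.2072  0.2488] th 1.853 rad 0.1862 F [-0.86  0.52 -2.78]
```

```bash

python3 -m inch '[{"x":0.0,"y":0,"z":0.1,"yaw":0},{"x":0.0,"y":0,"z":0.12,"yaw":0},{"x":0.01,"y":0,"z":0.12,"yaw":0},{"x":0.0,"y":-0.01,"z":0.1,"yaw":0},{"x":0.0,"y":0,"z":0.1,"yaw":0}]' 
for i in 1 2 3; do python3 -m inch '[{"x":0.0,"y":0,"z":0.06,"yaw":0}]' | egrep 'pos|force'; done
python3 -m inch '[{"x":0.0,"y":0,"z":0.0,"yaw":0}]' | egrep 'pos|force'
python3 -m inch '[{"x":0.0,"y":0,"z":-0.02,"yaw":0}]' | egrep 'pos|force'
python3 -m inch '[{"x":0.0,"y":0,"z":-0.02,"yaw":0}]' | egrep 'pos|force'
python3 arc.py
```

```text
time_s: 15.08
tcp_pos: [0.5895, -0.207, 0.227]
eef_rot: [178.1, 1.9, -89.7]
contact_force: [-1.0, -0.1, -1.9]
gripper_width: 0.0108
tcp_pos: [0.5895, -0.207, 0.2253]
contact_force: [-1.6, 0.9, -2.5]
tcp_pos: [0.5895, -0.207, 0.2238]
contact_force: [-0.7, 0.1, -1.8]
tcp_pos: [0.5896, -0.207, 0.2223]
contact_force: [-2.5, 0.8, -0.6]
tcp_pos: [0.5895, -0.207, 0.2221]
contact_force: [-1.7, 0.3, -0.8]
tcp_pos: [0.5895, -0.207, 0.2226]
contact_force: [-1.6, 0.9, -0.8]
tcp_pos: [0.5895, -0.207, 0.2232]
contact_force: [-1.5, 0.3, -0.7]
grip [ 0.5898 -0.2072  0.2312] th 1.882 rad 0.1693 F [-1.54  0.31 -0.71]
```

```bash

python3 -m inch '[{"x":0.0,"y":0.04,"z":0.05,"yaw":0},{"x":0.0,"y":0.02,"z":0.08,"yaw":0},{"x":0.0,"y":0,"z":0.08,"yaw":0},{"x":0,"y":0,"z":-0.01,"yaw":0}]' | egrep 'pos|force'
for i in 1 2 3 4 5 6; do python3 -m inch '[{"x":0.0,"y":0,"z":-0.02,"yaw":0}]' | egrep 'pos|force'; done
python3 arc.py
```

```text
tcp_pos: [0.5895, -0.207, 0.2191]
contact_force: [-1.2, 0.3, -1.0]
tcp_pos: [0.5895, -0.207, 0.2196]
contact_force: [-0.8, 1.5, -0.4]
tcp_pos: [0.5895, -0.207, 0.2201]
contact_force: [-0.6, 0.8, -1.3]
tcp_pos: [0.5895, -0.207, 0.2207]
contact_force: [-0.1, 0.6, -1.2]
tcp_pos: [0.5895, -0.207, 0.2212]
contact_force: [-1.3, 0.5, -1.0]
tcp_pos: [0.5895, -0.207, 0.2218]
contact_force: [-0.2, 0.4, -1.6]
tcp_pos: [0.5895, -0.207, 0.2223]
contact_force: [-0.8, 0.5, -2.0]
grip [ 0.5897 -0.2072  0.2303] th 1.883 rad 0.1685 F [-0.8   0.53 -2.02]
```

```bash

python3 -m inch '[{"x":0.0,"y":0.01,"z":0.1,"yaw":0},{"x":0.0,"y":0.0,"z":0.1,"yaw":0},{"x":0.0,"y":0,"z":0.1,"yaw":0},{"x":0,"y":0,"z":0.08,"yaw":0},{"x":0,"y":0,"z":0.02,"yaw":0}]' | egrep 'pos|force'
for i in 1 2 3 4 5 6; do python3 -m inch '[{"x":0.0,"y":0,"z":0,"yaw":0}]' | egrep 'pos|force'; done
python3 arc.py
```

```text
tcp_pos: [0.5895, -0.207, 0.2121]
contact_force: [-0.1, 0.8, 0.1]
tcp_pos: [0.5895, -0.207, 0.2119]
contact_force: [-0.1, 0.3, 0.2]
tcp_pos: [0.5895, -0.207, 0.2118]
contact_force: [-1.0, 0.8, -1.4]
tcp_pos: [0.5895, -0.207, 0.2118]
contact_force: [-0.5, 0.2, -0.2]
tcp_pos: [0.5895, -0.207, 0.2119]
contact_force: [-0.7, 0.1, -0.5]
tcp_pos: [0.5895, -0.207, 0.212]
contact_force: [-0.1, 0.3, -0.7]
tcp_pos: [0.5895, -0.207, 0.2121]
contact_force: [0.3, 0.0, 0.3]
grip [ 0.5897 -0.2072  0.2201] th 1.903 rad 0.1587 F [0.3  0.03 0.26]
```

```bash

python3 -m inch '[{"x":0.0,"y":0.0,"z":0.04,"yaw":0},{"x":0.0,"y":0.0,"z":0.05,"yaw":0},{"x":0.0,"y":0,"z":0.0,"yaw":0},{"x":0,"y":0,"z":0,"yaw":0},{"x":0,"y":0,"z":0,"yaw":0}]' | egrep 'pos|force'
for i in 1 2 3 ; do python3 -m inch '[{"x":0.0,"y":0,"z":0,"yaw":0}]' | egrep 'pos|force'; done
python3 -m inch '[{"x":0.0,"y":0,"z":0,"yaw":0},{"x":0.0,"y":0,"z":0,"yaw":0}]' -1 15| egrep 'pos|force'
python3 -m inch '[{"x":0.0,"y":0,"z":0,"yaw":0},{"x":0.0,"y":0,"z":0,"yaw":0}]' -1 6| egrep 'pos|force'
for i in 1 2 3 4; do python3 -m inch '[{"x":0.0,"y":0,"z":0,"yaw":0},{"x":0.0,"y":0,"z":0,"yaw":0}]' -1 3| egrep 'pos|force|width'; done
```

```text
tcp_pos: [0.5895, -0.207, 0.2099]
contact_force: [0.2, 0.4, -0.1]
tcp_pos: [0.5895, -0.207, 0.2099]
contact_force: [0.9, 0.9, -0.5]
tcp_pos: [0.5895, -0.207, 0.2099]
contact_force: [-0.1, 0.8, -0.4]
tcp_pos: [0.5895, -0.207, 0.2099]
contact_force: [-0.5, 0.8, -0.2]
tcp_pos: [0.5895, -0.207, 0.2099]
contact_force: [0.0, 0.9, -1.4]
tcp_pos: [0.5895, -0.207, 0.21]
contact_force: [0.5, 0.9, 0.3]
tcp_pos: [0.5895, -0.207, 0.21]
contact_force: [-0.1, 0.1, 0.1]
gripper_width: 0.0121
tcp_pos: [0.5895, -0.207, 0.21]
contact_force: [0.0, -0.0, -0.2]
gripper_width: 0.0117
tcp_pos: [0.5895, -0.207, 0.21]
contact_force: [-0.2, 0.7, -0.4]
gripper_width: 0.012
tcp_pos: [0.5895, -0.207, 0.21]
contact_force: [-0.0, 2.0, 0.0]
gripper_width: 0.0116
```

```bash

python3 -m inch '[{"x":0.0,"y":0.0,"z":0,"yaw":0},{"x":0.0,"y":0.0,"z":0,"yaw":0},{"x":0.0,"y":0,"z":0.0,"yaw":0},{"x":0,"y":0,"z":0,"yaw":0},{"x":0,"y":0,"z":0,"yaw":0}]' -0.2
python3 - <<'E'
from h import *
p,d,K,T=cap('wrist');np.savez('w6',d=d,K=K,T=T);cv2.imwrite('pics/w6.png',p[...,::-1])
print("sleeve",wpt(321,290,K,T,d).round(4))
E
```

```text
time_s: 19.42
tcp_pos: [0.5902, -0.2075, 0.2105]
eef_rot: [178.6, 1.7, -89.6]
contact_force: [0.2, 0.4, -0.3]
gripper_width: 0.034
sleeve [ 0.5902 -0.2237  0.2206]
```

View pics/w6.png

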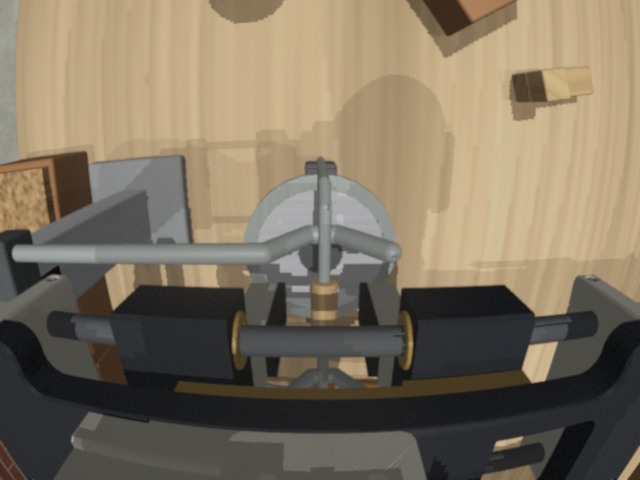

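The bail sits in both dips and the fingers are clear of the sleeve. I retreat straight up.

```bash

python3 -m inch '[{"x":0.0,"y":0.0,"z":-0.1,"yaw":0},{"x":0.0,"y":0.0,"z":-0.15,"yaw":0},{"x":0.0,"y":0,"z":-0.2,"yaw":0},{"x":0,"y":0,"z":-0.25,"yaw":0},{"x":0,"y":0,"z":-0.3,"yaw":0}]'
python3 -m inch '[{"x":-0.02,"y":0.02,"z":-0.4,"yaw":0},{"x":-0.02,"y":0.02,"z":-0.5,"yaw":0},{"x":-0.02,"y":0.02,"z":-0.6,"yaw":0},{"x":-0.02,"y":0.02,"z":-0.6,"yaw":0},{"x":0,"y":0,"z":-0.6,"yaw":0}]'
python3 -m inch '[{"x":0,"y":0,"z":-0.6,"yaw":0},{"x":0,"y":0,"z":-0.3,"yaw":0},{"x":0,"y":0,"z":-0.02,"yaw":0},{"x":0,"y":0,"z":-0.02,"yaw":0},{"x":0,"y":0,"z":-0.02,"yaw":0}]'
python3 - <<'E'
from h import *
for k in range(2):
    p,d,K,T=cap('wrist'); np.savez('w7%d'%k,d=d,K=K,T=T); cv2.imwrite('pics/w7%d.png'%k,p[...,::-1])
q,_,_,_=cap('side'); cv2.imwrite('pics/f.png',np.hstack([cv2.resize(q[110:260,280:430],(400,400)),p[80:480,120:520]])[...,::-1])
a=cv2.imread('pics/w70.png').astype(int); print("motion",np.abs(a-p[...,::-1]).mean())
E
```

```text
time_s: 19.88
tcp_pos: [0.5902, -0.2082, 0.2362]
eef_rot: [178.4, 1.7, -89.6]
contact_force: [-0.1, -0.5, -0.3]
gripper_width: 0.0351
time_s: 20.3
tcp_pos: [0.5894, -0.2082, 0.3097]
eef_rot: [178.4, 1.7, -89.6]
contact_force: [0.4, 0.5, 0.1]
gripper_width: 0.0352
time_s: 20.72
tcp_pos: [0.5911, -0.2094, 0.3421]
eef_rot: [178.9, 1.6, -89.6]
contact_force: [-1.5, -0.7, 0.5]
gripper_width: 0.035
motion 1.2781792534722223
```

View pics/f.png

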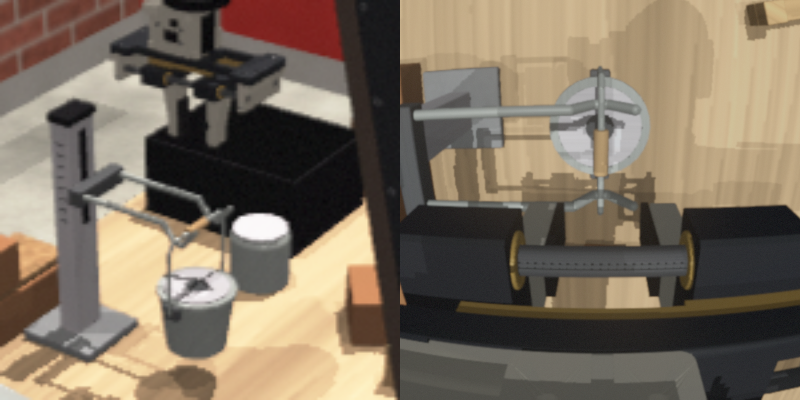

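The pail hangs level with both prongs under the bail, and the robot is clear. I'll let it settle, check the numbers and hand in.

```bash

python3 -m inch '[{"x":0,"y":0,"z":0,"yaw":0},{"x":0,"y":0,"z":0,"yaw":0},{"x":0,"y":0,"z":0,"yaw":0},{"x":0,"y":0,"z":0,"yaw":0},{"x":0,"y":0,"z":0,"yaw":0}]' >/dev/null
python3 -m inch '[{"x":0,"y":0,"z":0,"yaw":0},{"x":0,"y":0,"z":0,"yaw":0},{"x":0,"y":0,"z":0,"yaw":0},{"x":0,"y":0,"z":0,"yaw":0},{"x":0,"y":0,"z":0,"yaw":0}]'
python3 - <<'E'
from h import *
for k in range(5):
    p,d,K,T=cap('wrist')
    print("sleeve",wpt(320,233,K,T,d).round(4),"rod",wpt(260,193,K,T,d).round(4),"lid",wpt(300,225,K,T,d).round(4))
t,td,Kt,Tt=cap('top'); W=world(td,Kt,Tt); W0=np.load('top.npy')
for nm,box in(("trowel",(300,335,130,250)),("tape",(305,324,255,285)),("brick",(110,170,185,280)),("hammer",(115,225,288,326)),("tin",(470,525,165,210))):
    u0,u1,v0,v1=box; print(nm,[(lambda a:np.nanmean(a[a[:,2]>.012],0).round(4))(w[v0:v1,u0:u1].reshape(-1,3)) for w in(W0,W)])
E
```

```text
time_s: 21.7
tcp_pos: [0.5902, -0.2091, 0.3384]
eef_rot: [178.6, 1.7, -89.6]
contact_force: [0.1, 0.6, 0.4]
gripper_width: 0.0351
sleeve [ 0.5881 -0.2094  0.2211] rod [ 0.6296 -0.2426  0.2354] lid [ 0.6059 -0.1901  0.1338]
sleeve [ 0.5881 -0.2094  0.2213] rod [ 0.6296 -0.2426  0.2356] lid [ 0.6059 -0.1902  0.1341]
sleeve [ 0.5881 -0.2093  0.221 ] rod [ 0.6296 -0.2426  0.2356] lid [ 0.6059 -0.1903  0.1344]
sleeve [ 0.5881 -0.2095  0.2216] rod [ 0.6295 -0.2427  0.2363] lid [ 0.6059 -0.1901  0.1338]
sleeve [ 0.5881 -0.2095  0.2214] rod [ 0.6296 -0.2426  0.2354] lid [ 0.6059 -0.19    0.1335]
trowel [array([0.6738, 0.0084, 0.0179]), array([0.5352, 0.0016, 0.7616])]
tape [array([0.4504, 0.0127, 0.0529]), array([0.4312, 0.0063, 0.7852])]
brick [array([0.5425, 0.4435, 0.0612]), array([0.5426, 0.4436, 0.0612])]
hammer [array([0.3637, 0.3969, 0.0227]), array([0.3638, 0.3966, 0.0228])]
tin [array([ 0.6504, -0.4427,  0.0734]), array([ 0.6024, -0.34  ,  0.3858])]
```

```bash
python3 -c "
from plant import r
print(r.close_job())"
```

```text
the job is handed in; nothing more can be done
None
```

The pail is hanging from the balance by its bail, in the dips of both prongs, and I handed the job in; no verdict was reported. I swung the bail upright, lifted the pail by its sleeve and lowered it onto the hook until the wrist felt about 0 N. Then I cut the grip to 3 N, opened the fingers and backed straight up.

**Last checks before hand-in (at about 22 s of the 72 s allowed)**
- **Hook:** it has sunk about 73 mm, so the pail with its bail weighs about 8 N, or roughly 0.8 kg.
- **Stillness:** five wrist-camera readings over a quarter of a second agreed to within 1 mm, and the pail hangs level and clear of the table.
- **Robot:** the fingers are open about 120 mm above the bail, touching nothing.
- **Bystanders:** the brick and hammer have not moved. The trowel, tape measure and tin were hidden by the arm in the last top view, so their readings there are meaningless. I did not measure the half brick or line block again. The arm never felt contact with any of them.

**Disagreements**
- **Seat position:** the top and wrist cameras differed by about 3 mm in the seat's sideways position. I followed mainly the wrist camera.
- **Bail swing:** the wrist force briefly reached about 5 N early on, so I reopened the fingers slightly and pushed the bail up loosely. I did not measure whether the pail shifted on the table during this; the pictures showed it standing normally.

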